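# Set out the measuring cylinder and the culture flask for a medium change

### The job

Get the bench ready for a medium change: stand the tall stoppered measuring cylinder upright on the round levelling pad, its whole foot on the pad, and lay the pink culture flask flat on the sloping steel plate of the tilt stand, its cap at the upper end, so that it slides down and rests in the corner with its long side against the longer blue fence and its bottom end against the shorter one. The cylinder is top-heavy: carry it upright without letting it tip, set both things down rather than dropping them, and leave everything else on the bench where it is.

Things in the scene. Friction and masses are not known exactly. Their poses are not given: they have to be found in the camera images.
- cylinder: tall top-heavy stoppered measuring cylinder, one loose rigid piece, 225 mm high, 0.18 kg +-35 %: blue foot 54 mm across, 16 mm high; clear tube 30 mm in diameter up to 205 mm; blue stopper 26 mm in diameter on top. Centre of mass 130 mm up: topples at 12 degrees. Grip the tube from any side about 188 mm up. Origin: centre of the underside, z along the tube. Starts upright on the worktop.
- pad: fixed round dark levelling pad with a grey top, 110 mm in diameter; its flat level top is 12 mm above the worktop. Origin: centre of its underside, at worktop height. It may stand in front of or behind the cylinder's starting place.
- stand: fixed tilt stand: a rectangular polished steel plate (125 x 155 mm) on posts, tilted 20 degrees, with blue fences along two sides, up to 105 mm high. Turned by up to 0.3 rad; z up. The plate falls straight along the stand's -x (roughly to the robot); its lowest point is the fenced corner there. Origin at worktop height, 90 mm in +x from that corner. Slippery: a flask let go on it slides into the corner.
- plate_corner (a point): inner corner of the fences, on the plate's surface, 35 mm above the worktop. Axes: y uphill along the longer fence (120 mm; to the left seen from the robot), x uphill along the shorter (85 mm), each 45 degrees off straight uphill; z the plate's normal. Fences lie at x<0 and y<0, 5 mm thick, 12 mm high: no room for a finger beside a seated flask, so let go 25 to 40 mm up the slope.
- flask: pink flat culture flask, teal cap, loose, lying flat, 50 g: body 51 mm wide (x -25..26 mm), 24 mm thick, flat bottom end at y=+50 mm, narrowing to the neck from y=0 to -24; round cap ends at y=-50, 3 mm off the ground. Origin: on the underside; z up. Grip across the 51 mm width at y=+15. Seated: -y along +y of plate_corner, origin at (26, 50, 0) mm in plate_corner's axes.
- flask_cap (a point): centre of the flask's cap, at (0, -42, 16) mm in the flask's axes
- tip_box: bystander: blue pipette-tip box with yellow tips, 118 x 68 x 63 mm, loose; origin centre of underside
- amber_bottle: bystander: amber bottle with black cap, 50 mm diameter x 101 mm, loose; origin centre of underside
- orange_bottle: bystander: clear glass bottle with orange cap, 60 mm diameter x 124 mm, loose; origin centre of underside
- dish: bystander: lidded petri dish, 60 mm diameter x 15 mm, loose; origin centre of underside
Things that resemble listed ones, but are neither listed nor needed, are in the scene too. What is meant by the flask is not yellow, and is the larger of those in its own colour.

How it is judged (in metres and radians):
At the end, for the whole second after the job is handed in: Released and at rest: the cylinder upright (0.04 rad) with its foot on the pad's top, axis within 27 mm of the pad's centre; the flask flat on the plate, cap uphill, long side within 6 mm of the longer fence and bottom end within 6 mm of the shorter, parallel within 0.09 rad (horizontal distance between cylinder and pad below 0.027 m and z of cylinder in the frame of pad between 0.009 and 0.015 m and angle between cylinder's own z axis and vertical below 0.04 rad and linear speed of each of cylinder, flask below 0.02 m/s and x of flask in the frame of plate_corner between 0.0195 and 0.0315 m and y of flask in the frame of plate_corner between 0.044 and 0.056 m and z of flask in the frame of plate_corner between -0.004 and 0.004 m and y of flask_cap in the frame of plate_corner above 0.08 m and angle between the y axis of flask and the y axis of plate_corner, either way round below 0.09 rad and angle between the z axis of flask and the z axis of plate_corner, either way round below 0.09 rad); the robot touches nothing.
It fails at once if the cylinder is tipped more than 0.3 rad from upright (angle between cylinder's own z axis and vertical above 0.3 rad).
It fails at once if the cylinder is let go in the air, its foot more than 25 mm above the worktop (height (world z) of cylinder above 0.025 m and contact force between the fingers and cylinder below 0.05 N).
It fails at once if the flask is let go in the air, more than 35 mm off the plate and above the worktop (height (world z) of flask above 0.035 m and z of flask in the frame of plate_corner above 0.035 m and contact force between the fingers and flask below 0.05 N).
It fails at once if a bystander (tip box, amber bottle, orange-capped bottle or dish) is moved by more than 30 mm (distance of any of tip_box, amber_bottle, orange_bottle, dish from where it was at the start of the episode above 0.03 m).
It also fails if it takes over 64 s, if anything falls off the work surface, if the arm or the gripper's body presses on something with over 40 N, if the wrist force passes 120 N, or if a joint passes its speed limit or range.

### The arm

A 6-joint arm with a two-finger parallel gripper is mounted at the origin on the work surface; the furniture and walls round the work are solid. World frame = base frame: x ahead of the robot, y to its left, z up, the work surface at z = 0. Lengths are in mm, angles in rad, forces in N, time in s.
With the tool pointing down it reaches from about 375 to 900 mm from the base axis. Payload 3.1 kg.
Tool frame: the origin (TCP) lies between the finger pads; the fingertips stand 17 mm ahead of it and the grasp point (between the pads) lies 2 mm behind it; z points along the fingers, y is the line along which they close (so a half turn about z gives the same grasp; the last joint's range is limited). The gripper opens to 85 mm and grips with 20 to 120 N. Pads are 22 mm wide; open, the fingers measure 114 mm over their backs; the gripper's body (76 mm by 85 mm) begins 54 mm behind the grasp point. The pads swing forward as they close: fully open they stand 13 mm farther back than shut.
Start: joints at [-1.431, 0.527, 1.433, -0, 1.181, -0.178], TCP at [195.915, -593.476, 248.31] pointing down, gripper open.
Joint ranges: [-3.08, 3.08], [-0.75, 2.2], [0.22, 2.44], [-1.43, 4.57], [0, 2.65], [-2.85, 2.85]. Speed limits (rad/s): [2.79, 2.79, 3.14, 3.14, 3.14, 3.14].

### API

Orientations are given as a unit quaternion [w, x, y, z].
In Python, from rig import bot gives the robot as it stands.
- The arm moves only by the tool move_arm, never from a script. Its argument "rows" is a list of rows, each a list of 7 numbers: the turn, a rotation vector about the world's x, y, z in units of 6 degrees (1.0 is 6 degrees), then the shift along the world's x, y, z in units of 40 mm (1.0 is 40 mm), then the finger opening in mm, from 0 to 85.4. In form: [[wx, wy, wz, tx, ty, tz, fingers], ...]. A call has 1 to 12 rows; each row is the pose to reach, as a shift and turn from the pose commanded when the call began; what a row does not reach only later rows make up. A row lasts 1/12 s, in which the tool goes at most 41.7 mm and 7.16 degrees, less where a joint would pass 70% of its speed; a pose out of reach is approached as far as the arm can. A call with a gripper value outside its range is refused whole. The fingers move at their own pace and stop on an object; "force" is the grip in N (left out, the last holds). Time passes only in rows, so rows that repeat a pose let the fingers close. It gives the time, the measured TCP pose, the force, the opening and the grip force at its end, in the units of the state.
- bot.sense(): the state, without advancing time (a new reading comes with each control period).
- bot.capture(name): name is "scene" or "top" or "wrist"; returns the picture (480x640x3 uint8, red, green, blue); there is no depth.
- bot.calibration(name): a dict with "mtx" (3x3 intrinsics, pixels), "R" (3x3) and "t" (3): a world point X has camera coordinates R X + t. Camera axes: x right, y down, z forward; pixel columns grow to the right and rows downward; lengths in mm; the calibration is good to about 2 mm. A picture is of the moment at which its call begins: read the wrist's pose just before it. calibration takes no time and is no camera call; for the wrist camera it gives the pose at the moment of the call.
- bot.close_job(): hands the job in; it is judged then, once.
The state is a dict: "time_s": time; "qpos": joint angles; "joint_vel": joint speeds; "joint_efforts": joint torques, N m; "position": TCP position; "orientation": TCP orientation; "wrist_force": force on the tool from outside, world axes, zero at the start; "ft_torque": the same for the moment, N m; "gripper_width": finger opening in mm; "grasp_force": force on a finger pad.
Only numpy, scipy, OpenCV 4.12 (cv2) and the standard library are available. Lean on these libraries where they do the work, as an engineer would, in place of code of your own. Each camera call takes 0.05 s, during which the arm holds its last target. There are 200 camera calls.

## Working session

There is one attempt and no reset: what is moved stays moved. The work goes in short steps, Python scripts to look and compute and a tool call to move; the robot and the scene stay as the last step left them, time stands still between calls to the robot, and variables do not carry over. Pictures are saved under pics/ and viewed, at most 10 in all, crops included, and the job is handed in when it is done.

Besides the shell and the picture viewer there is one more tool, called after "Request:" as a command line: name --pt "numbers of a row" for each row, then --argument value for the rest. move_arm: Moves the arm, as the interface text tells. Its arguments: {"type":"object","properties":{"rows":{"type":"array"},"force":{"type":"number"}},"required":["rows"]}

```bash
mkdir -p pics; python3 - <<'E'
from rig import bot
import cv2,numpy as np
for n in("scene","top"):
    cv2.imwrite(f"pics/{n}0.png",bot.capture(n)[:,:,::-1])
    c=bot.calibration(n);print(n,np.round(c["mtx"],1).tolist(),np.round(-c["R"].T@c["t"]).tolist(),np.round(c["R"],2).tolist())
s=bot.sense();print(s)
E
```

```text
scene [[521.0, 0.0, 334.0], [0.0, 521.0, 235.8], [0.0, 0.0, 1.0]] [-107.0, 476.0, 803.0] [[-0.59, -0.81, -0.02], [-0.52, 0.4, -0.75], [0.62, -0.43, -0.66]]
top [[477.1, 0.0, 326.9], [0.0, 477.1, 246.9], [0.0, 0.0, 1.0]] [524.0, -13.0, 1297.0] [[0.01, -1.0, -0.01], [-1.0, -0.01, -0.06], [0.06, 0.01, -1.0]]
{'time_s': 0.1, 'qpos': array([-1.43048613e+00,  5.28376230e-01,  1.43379339e+00,  1.48310297e-05,
        1.18143609e+00, -1.78487253e-01]), 'joint_vel': array([ 0.00165194, -0.00138021, -0.00168686,  0.0002696 , -0.00160264,
        0.00142802]), 'joint_efforts': array([-2.66986365e-05, -4.43304992e+01, -1.78585768e+01, -2.80014692e-04,
        3.85096107e-03, -9.67618348e-06]), 'position': array([ 195.84032953, -592.86194695,  247.42348641]), 'orientation': array([-1.00621380e-03,  9.87322847e-01,  1.58721716e-01,  2.60683660e-05]), 'wrist_force': array([-0.03334053,  1.07679664, -0.42999399]), 'ft_torque': array([-0.01514012,  0.04566799,  0.02104613]), 'grasp_force': 0.0, 'gripper_width': 85.58415724708405}
```

View pics/scene0.png

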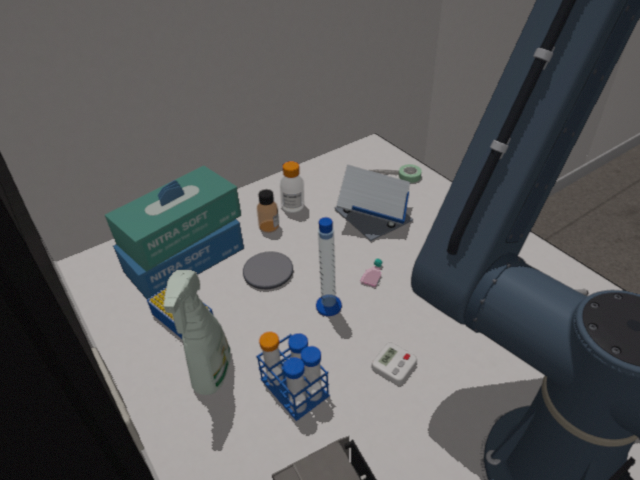

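View pics/top0.png

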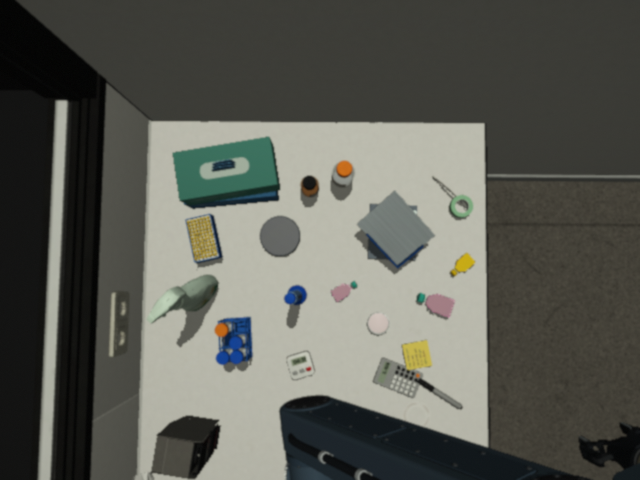

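```bash
cat > h.py <<'E'
import numpy as np,cv2
from rig import bot
def ray(c,uv):
    d=c["R"].T@np.linalg.inv(c["mtx"])@np.array([uv[0],uv[1],1.]);return -c["R"].T@c["t"],d
def w(c,uv,z):
    o,d=ray(c,uv);return (o+d*(z-o[2])/d[2])[:2]
def px(c,X):
    p=c["mtx"]@(c["R"]@np.array(X,float)+c["t"]);return p[:2]/p[2]
E
python3 - <<'E'
from h import *
im=cv2.imread("pics/top0.png");c=bot.calibration("top")
hsv=cv2.cvtColor(im,cv2.COLOR_BGR2HSV)
def blobs(n,lo,hi,z):
    m=cv2.inRange(hsv,lo,hi);m[:120]=0;m[395:]=0;m[:,:145]=0;m[:,490:]=0
    k,l,s,ce=cv2.connectedComponentsWithStats(m)
    for i in range(1,k):
        if s[i,4]>25:
            r=cv2.minAreaRect(np.argwhere(l==i)[:,::-1].astype(np.float32))
            print(n,np.round(ce[i],1),s[i,4],np.round(w(c,ce[i],z),1),[np.round(x,1).tolist() for x in r[:2]],round(r[2]))
blobs("pink",(150,30,80),(180,255,255),20)
blobs("teal",(75,80,40),(95,255,255),16)
blobs("blue",(100,150,50),(130,255,255),10)
blobs("grey",(0,0,50),(180,80,115),12)
a=cv2.resize(im[180:280,345:445],(400,400),interpolation=cv2.INTER_CUBIC)
b=cv2.resize(im[250:350,370:470],(400,400),interpolation=cv2.INTER_CUBIC)
cv2.imwrite("pics/m1.png",np.hstack([a,b]))
E
```

```text
pink [340.8 292. ] 222 [485.2 -38.2] [[341.6, 291.4], [12.9, 20.3]] 54
pink [440.  304.5] 466 [ 454.5 -301.7] [[439.1, 304.2], [26.9, 19.3]] 18
teal [226.1 171.6] 4487 [808.6 276.6] [[225.5, 171.6], [54.6, 99.8]] 81
teal [420.7 297.5] 55 [ 472.3 -251.4] [[420.7, 297.6], [6.3, 8.5]] 27
blue [257.5 196.2] 139 [742.6 190.6] [[254.2, 196.7], [4.2, 42.6]] 82
blue [379. 248.] 30 [ 604.2 -140.6] [[379.3, 248.2], [27.6, 0.9]] 47
blue [409.3 256.7] 31 [ 581.3 -222.1] [[409.3, 256.9], [1.4, 30.6]] 51
blue [295.3 295.1] 211 [475.3  83.9] [[295.0, 294.5], [17.0, 20.0]] 90
blue [235.8 341.9] 878 [349.1 241.3] [[233.5, 340.5], [45.0, 33.0]] 90
grey [397.8 185. ] 1724 [ 775.9 -190.9] [[317.0, 257.0], [274.0, 344.0]] 90
grey [244.7 191.6] 180 [754.6 225.6] [[239.5, 193.0], [52.1, 107.9]] 57
grey [222.6 166.5] 51 [823.6 287.4] [[222.8, 164.8], [9.0, 23.0]] 81
grey [340.2 189.3] 295 [763.  -34.6] [[339.8, 189.3], [21.4, 19.7]] 15
grey [308.7 198.6] 170 [736.7  50.9] [[309.0, 196.3], [17.2, 19.7]] 3
grey [463.1 203.3] 56 [ 727.2 -367.6] [[463.3, 202.9], [11.7, 5.7]] 32
grey [372.4 207.1] 36 [ 714.9 -122.1] [[372.0, 206.5], [4.9, 9.2]] 45
grey [454.6 214. ] 66 [ 697.9 -344.4] [[454.9, 213.4], [20.0, 7.8]] 41
grey [210.8 254.8] 201 [581.6 313.7] [[213.7, 243.4], [25.0, 52.8]] 18
grey [279.7 236.3] 1272 [633.4 128. ] [[279.5, 236.0], [40.0, 39.0]] 90
grey [385.2 252.3] 597 [ 592.5 -157.1] [[387.8, 253.0], [71.5, 34.9]] 12
grey [194.5 308.2] 1330 [437.7 354.1] [[189.0, 306.4], [39.2, 75.9]] 32
grey [292.7 314.8] 220 [422.8  89.9] [[292.5, 314.2], [10.3, 26.1]] 16
grey [225.2 336.2] 28 [364.1 269.6] [[225.4, 335.3], [3.8, 15.0]] 32
grey [236.9 365.3] 179 [287.8 236.7] [[238.2, 365.4], [11.0, 28.5]] 78
grey [299.1 360.2] 50 [303.   71.4] [[299.1, 360.2], [3.8, 12.6]] 73
grey [385.8 367.5] 56 [ 286.3 -159.2] [[385.8, 367.8], [4.4, 13.0]] 18
grey [411.2 376.7] 250 [ 263.1 -226.5] [[417.6, 379.2], [49.7, 10.5]] 27
```

View pics/m1.png

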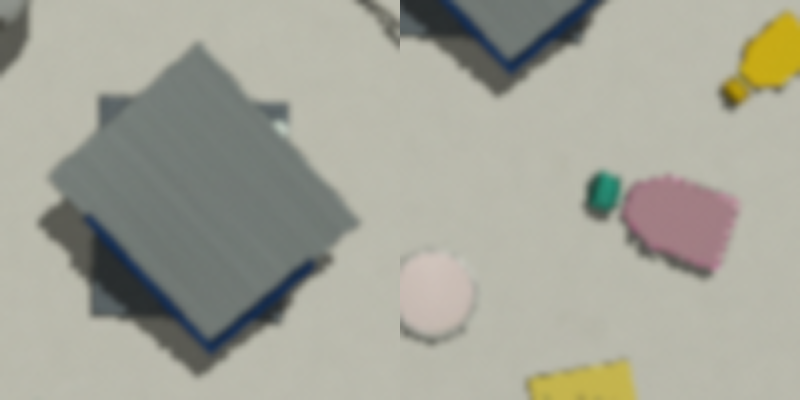

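Candidates for the flask: small pink at (341,292), larger pink at (440,304), yellow at (462,265). By the description it is the larger pink one, at (440,304). The close crop confirms this: teal cap to the left at (421,298). The stand's low corner is at about (397.5,266), with the long fence running up-left.

```bash
cat >> h.py <<'E'
def pcR(psi):
    s,k=np.sin(np.radians(20)),np.cos(np.radians(20));u=np.array([k,0,s]);v=np.array([0,1.,0])
    Z=np.array([[np.cos(psi),-np.sin(psi),0],[np.sin(psi),np.cos(psi),0],[0,0,1]])
    return Z@np.c_[(u-v)/2**.5,(u+v)/2**.5,[-s,0,k]]
E
python3 - <<'E'
from h import *
from scipy.optimize import least_squares
from scipy.spatial.transform import Rotation as Ro
c=bot.calibration("top")
L=np.array([[-2.5,-2.5,12],[-2.5,120,12],[85,-2.5,12],[-5,150,0],[120,150,0],[120,-5,0]])
P=np.array([[397.5,266.5],[367,234.2],[423,246],[357.5,224.5],[395,190.5],[434.5,235.5]])-[.4,.4]
f=lambda q:np.concatenate([px(c,np.array([q[0],q[1],35])+pcR(q[2])@l)-p for l,p in zip(L,P)])
r=least_squares(f,[570,-195,0]);print(r.x,np.round(r.fun,1))
sc=bot.calibration("scene")
print("cyl foot scene",w(sc,(329,306),8),"stopper scene",w(sc,(326,222),225),"pad scene",w(sc,(268,270),12))
s=bot.sense();q=s["orientation"];R=Ro.from_quat(q[[1,2,3,0]]).as_matrix();print(np.round(R,3))
wc=bot.calibration("wrist");print("cam in tool",np.round(R.T@(-wc["R"].T@wc["t"]-s["position"])),np.round(wc["R"]@R,2),wc["mtx"][0])
E
```

```text
[ 5.61751250e+02 -1.85181502e+02 -3.56401051e-02] [ 0.1  0.2 -0.4 -0.9  0.6 -0.9  0.4 -0.1 -0.1  1.5 -0.6  0.2]
cyl foot scene [471.10646791  84.47909809] stopper scene [473.19905512  82.7333481 ] pad scene [630.7318821  131.71092375]
[[ 0.95   0.313 -0.   ]
 [ 0.313 -0.95   0.002]
 [ 0.    -0.002 -1.   ]]
cam in tool [  86.   -0. -126.] [[ 0.    1.   -0.  ]
 [-0.94  0.   -0.33]
 [-0.33  0.    0.94]] [421.74576786   0.         323.84928899]
```

Request:
move_arm --pt "0 0 1 0.7 0.8 -0.1 85" --pt "0 0 2 1.4 1.6 -0.2 85" --pt "0 0 3 2.1 2.4 -0.3 85" --pt "0 0 4 2.8 3.2 -0.5 85" --pt "0 0 5 3.5 3.9 -0.6 85" --pt "0 0 6 4.2 4.7 -0.8 85" --pt "0 0 7 4.9 5.4 -0.9 85" --pt "0 0 8 5.5 6.2 -1.0 85" --pt "0 0 8.7 6.1 6.8 -1.1 85" --pt "0 0 8.7 6.4 7.2 -1.2 85" --pt "0 0 8.7 6.4 7.2 -1.2 85" --pt "0 0 8.7 6.4 7.2 -1.2 85"

```text
time_s: 1.1
position: [452.2, -304.3, 199.8]
orientation: [-0.001, 0.816, 0.578, -0.0]
wrist_force: [0.2, -0.9, 0.6]
gripper_width: 84.9
grasp_force: 0.0
```

```bash
python3 - <<'E'
from h import *
c=bot.calibration("wrist");im=bot.capture("wrist")[:,:,::-1].copy();s=bot.sense()
np.savez("w1.npz",**c)
cv2.imwrite("pics/w1.png",im);print(s["position"],s["time_s"])
hsv=cv2.cvtColor(im,cv2.COLOR_BGR2HSV)
for n,lo,hi,z in(("pink",(150,30,60),(180,255,255),12),("teal",(75,80,30),(95,255,255),16)):
    m=cv2.inRange(hsv,lo,hi);k,l,st,ce=cv2.connectedComponentsWithStats(m)
    for i in range(1,k):
        if st[i,4]>300:
            r=cv2.minAreaRect(np.argwhere(l==i)[:,::-1].astype(np.float32))
            print(n,ce[i],st[i,4],w(c,ce[i],z),"box",np.round([w(c,p,24 if n=="pink" else z) for p in cv2.boxPoints(r)],1).tolist())
E
```

```text
[ 451.79948038 -305.50661286  200.1087311 ] 1.15
pink [326.44914475 207.00386242] 5437 [ 456.59343259 -300.41731606] box [[447.6, -256.2], [491.0, -271.4], [469.9, -337.5], [423.1, -321.2]]
teal [326.1373494  135.01807229] 830 [ 474.09387145 -249.40745474] box [[465.8, -236.3], [488.5, -244.2], [482.6, -262.0], [459.4, -253.9]]
```

View pics/w1.png

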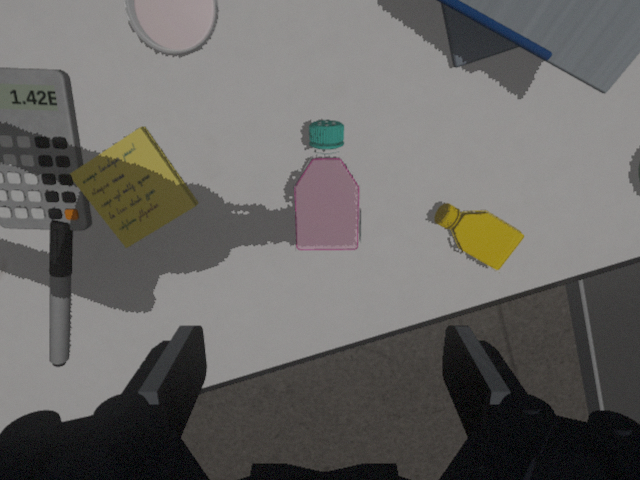

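The wrist view shows the flask body at (326,207), its cap at (326,135) and the yellow decoy at (485,238). The tool is lined up with the flask's axis, so I'll descend and grip.

Request:
move_arm --pt "0 0 0 0.13 0.11 -1 75" --pt "0 0 0 0.13 0.11 -2 75" --pt "0 0 0 0.13 0.11 -3 75" --pt "0 0 0 0.13 0.11 -3.8 75" --pt "0 0 0 0.13 0.11 -4.3 75" --pt "0 0 0 0.13 0.11 -4.55 75" --pt "0 0 0 0.13 0.11 -4.55 70" --pt "0 0 0 0.13 0.11 -4.55 40" --pt "0 0 0 0.13 0.11 -4.55 40" --pt "0 0 0 0.13 0.11 -4.55 40" --pt "0 0 0 0.13 0.11 -4.55 40" --pt "0 0 0 0.13 0.11 -4.55 40" --force 30

```text
time_s: 2.15
position: [457.8, -301.8, 19.7]
orientation: [0.001, 0.817, 0.577, 0.0]
wrist_force: [-1.7, -0.5, 5.2]
gripper_width: 50.0
grasp_force: 33.4
```

Request:
move_arm --pt "0 0 0 0 0 0.3 40" --pt "0 0 0 0 0 1 40" --pt "0 0 0 0 0 1.8 40" --pt "0 0 0 0 0 2.6 40" --pt "0 0 0 0 0 3.4 40" --pt "0 0 0 0 0 4 40" --pt "0 0 0 0 0 4 40" --pt "0 0 0 0 0 4 40"

```text
time_s: 2.82
position: [457.8, -301.4, 180.6]
orientation: [0.002, 0.817, 0.577, 0.0]
wrist_force: [-0.5, 0.6, -1.2]
gripper_width: 50.0
grasp_force: 32.7
```

```bash
python3 - <<'E'
from h import *
from scipy.spatial.transform import Rotation as Ro
s=bot.sense();c=bot.calibration("wrist");im=bot.capture("wrist")[:,:,::-1].copy()
q=s["orientation"];R=Ro.from_quat(q[[1,2,3,0]]).as_matrix();p=s["position"];print(p,s["gripper_width"],s["time_s"])
hsv=cv2.cvtColor(im,cv2.COLOR_BGR2HSV)
for n,lo,hi,z in(("pink",(150,30,60),(180,255,255),-3),("teal",(75,80,30),(95,255,255),-3)):
    m=cv2.inRange(hsv,lo,hi);k,l,st,ce=cv2.connectedComponentsWithStats(m)
    i=1+np.argmax(st[1:,4]);P=w(c,ce[i],p[2]+z);print(n,ce[i],st[i], "in tool",R.T@(np.r_[P,p[2]+z]-p))
# plan
psi=-0.0356;C=np.array([561.75,-185.2,35]);M=pcR(psi)
g=14.;h=18.5   # grip y on flask, TCP height over the underside
for dx,dy,dz in((28,22,60),(28,22,3),(28,22,1)):
    fl=C+M@np.array([26+dx,50+dy,dz]); t=fl+M@np.array([0,-g,h])  # flask y -> -pc y
    T=np.c_[-M[:,1]*-1, -M[:,0]*-1*1, M[:,2]]
    # tool x along +pc y (cap side), tool z = -n, tool y = z x x
    x=M[:,1];zz=-M[:,2];T=np.c_[x,np.cross(zz,x),zz]
    rv=Ro.from_matrix(T@R.T).as_rotvec(degrees=True)/6
    print(dx,dy,dz,"TCP",t,"rot",np.round(rv,2),"shift",np.round((t-p)/40,2))
E
```

```text
[ 457.75435962 -301.39217407  180.60454898] 49.9712057537741 2.8167
pink [324.38626854 334.63831305] [  255   238   139   179 21032] in tool [6.61899992 1.30137837 2.99276154]
teal [324.5066778  198.62959098] [ 285  162   80   72 4792] in tool [55.28235351  1.26513792  2.90062388]
28 22 60 TCP [ 609.39180644 -184.06654478  135.85248415] rot [ 0.72 -3.27 -4.53] shift [ 3.79  2.93 -1.12]
28 22 3 TCP [ 628.87460222 -184.76042547   82.29000476] rot [ 0.72 -3.27 -4.53] shift [ 4.28  2.92 -2.46]
28 22 1 TCP [ 629.55820909 -184.78477216   80.41061952] rot [ 0.72 -3.27 -4.53] shift [ 4.3   2.92 -2.5 ]
```

Request:
move_arm --pt "0.1 -0.5 -0.7 0.5 0.4 0 40" --pt "0.2 -0.9 -1.3 1.1 0.8 0 40" --pt "0.3 -1.5 -2.1 1.7 1.3 0 40" --pt "0.45 -2.1 -2.9 2.3 1.8 -0.2 40" --pt "0.57 -2.6 -3.6 2.9 2.3 -0.5 40" --pt "0.68 -3.1 -4.3 3.4 2.7 -0.8 40" --pt "0.72 -3.27 -4.53 3.7 2.9 -1 40" --pt "0.72 -3.27 -4.53 3.81 2.93 -1.06 40" --pt "0.72 -3.27 -4.53 3.81 2.93 -1.06 40" --pt "0.72 -3.27 -4.53 3.81 2.93 -1.06 40"

```text
time_s: 3.7
position: [609.2, -184.1, 135.1]
orientation: [0.066, 0.916, 0.361, 0.159]
wrist_force: [-0.1, -0.1, -0.4]
gripper_width: 50.0
grasp_force: 32.7
```

```bash
python3 - <<'E'
from h import *
from scipy.spatial.transform import Rotation as Ro
s=bot.sense();c=bot.calibration("wrist");im=bot.capture("wrist")[:,:,::-1].copy();sc=bot.calibration("scene");i2=bot.capture("scene")[:,:,::-1].copy()
q=s["orientation"];R=Ro.from_quat(q[[1,2,3,0]]).as_matrix();p=s["position"]
C=np.array([561.75,-185.2,35]);M=pcR(-0.0356)
print("tool in pc",M.T@(p-C),np.round(M.T@R,3),s["time_s"])
for I,cc in((im,c),(i2,sc)):
  for pts in(([-5,-5,0],[-5,150,0],[120,150,0],[120,-5,0],[-5,-5,0]),([0,120,12],[0,0,12],[85,0,12])):
    a=np.array([px(cc,C+M@np.array(l)) for l in pts]);cv2.polylines(I,[np.int32(a*8)],False,(0,255,255),1,cv2.LINE_AA,3)
b=cv2.resize(i2[120:300,260:480],(733,600),interpolation=cv2.INTER_CUBIC)
cv2.imwrite("pics/w2.png",im);cv2.imwrite("pics/s2.png",b)
E
```

```text
tool in pc [53.68126803 57.61461023 77.82764848] [[-0.001  1.    -0.006]
 [ 1.     0.001  0.001]
 [ 0.001 -0.006 -1.   ]] 3.7
```

View pics/w2.png

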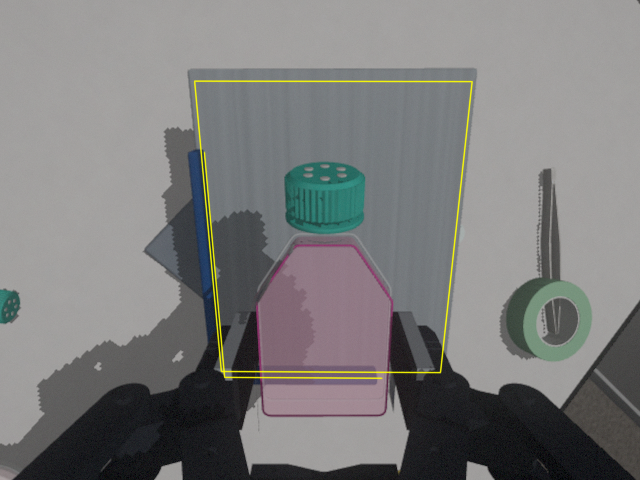

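View pics/s2.png

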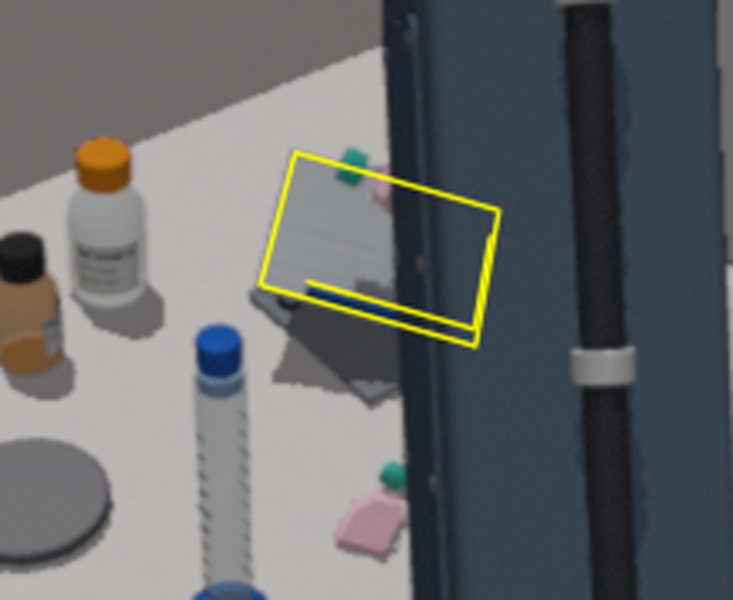

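The wrist view shows the long fence's edge (from (200,150) down to (212,330)) and its end matching the model to within 2–3 mm. The flask hangs with its cap uphill. Lowering along the plate normal.

Request:
move_arm --pt "0 0 0 0.15 0 -0.4 40" --pt "0 0 0 0.28 0 -0.78 40" --pt "0 0 0 0.37 -0.01 -1.02 40" --pt "0 0 0 0.43 -0.01 -1.19 40" --pt "0 0 0 0.47 -0.02 -1.29 40" --pt "0 0 0 0.5 -0.02 -1.36 40" --pt "0 0 0 0.5 -0.02 -1.36 40" --pt "0 0 0 0.5 -0.02 -1.36 40"

```text
time_s: 4.47
position: [629.7, -185.0, 82.1]
orientation: [0.067, 0.916, 0.361, 0.16]
wrist_force: [-0.1, 0.4, -0.2]
gripper_width: 50.3
grasp_force: 32.7
```

Request:
move_arm --pt "0 0 0 0.01 0 -0.025 40" --pt "0 0 0 0.02 0 -0.047 40" --pt "0 0 0 0.02 0 -0.047 40"

```text
time_s: 4.72
position: [629.9, -184.9, 81.9]
orientation: [0.068, 0.916, 0.361, 0.16]
wrist_force: [-7.4, -0.2, 13.4]
gripper_width: 50.0
grasp_force: 34.8
```

Request:
move_arm --pt "0 0 0 0 0 0 64" --pt "0 0 0 0 0 0 64" --pt "0 0 0 0 0 0 64" --pt "0 0 0 0 0 0 64" --pt "0 0 0 0 0 0 64" --pt "0 0 0 -0.08 0 0.23 64" --pt "0 0 0 -0.2 0 0.6 64" --pt "0 0 0 -0.5 0 1.5 64" --pt "0 0 0 -0.8 0 2.4 64" --pt "0 0 0 -0.8 0 2.6 64" --pt "0 0 0 -0.8 0 2.6 64" --pt "0 0 0 -0.8 0 2.6 64"

```text
time_s: 5.72
position: [598.4, -184.8, 184.4]
orientation: [0.068, 0.916, 0.361, 0.16]
wrist_force: [-0.1, 0.6, -0.2]
gripper_width: 64.1
grasp_force: 0.0
```

```bash
python3 - <<'E'
from h import *
s=bot.sense();c=bot.calibration("wrist");im=bot.capture("wrist")[:,:,::-1].copy()
C=np.array([561.75,-185.2,35]);M=pcR(-0.0356);print(s["position"],s["gripper_width"],s["time_s"])
for pts in(([0,120,12],[0,0,12],[85,0,12]),([0.5,0,24],[0.5,50,24],[51,50,24],[51,0,24],[0.5,0,24])):
    a=np.array([px(c,C+M@np.array(l)) for l in pts]);cv2.polylines(im,[np.int32(a*8)],False,(0,255,255),1,cv2.LINE_AA,3)
cv2.imwrite("pics/w3.png",im)
E
```

```text
[ 598.4439253  -184.81102913  184.40590582] 64.10621164872965 5.7167
```

View pics/w3.png

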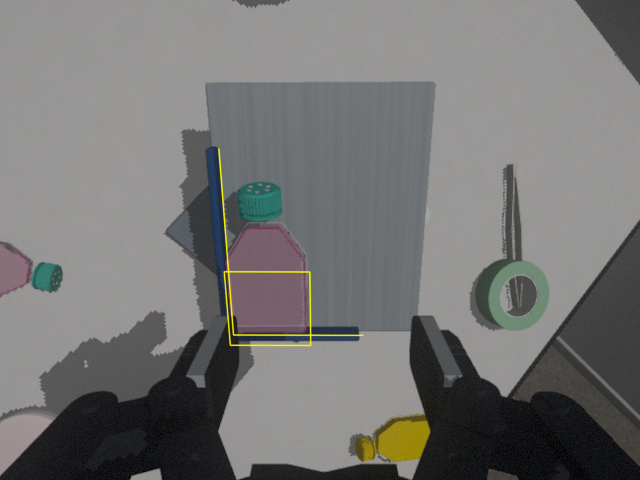

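The wrist view shows the flask seated in the corner, with its left side on the long fence and its bottom end on the short one. Now the cylinder.

Request:
move_arm --pt "0.02 0.6 0 0 0 1 75" --pt "0.04 1.2 0 0 0.3 1.9 75" --pt "0.06 1.8 0 -0.4 1.1 2.5 75" --pt "0.08 2.4 0 -0.8 1.9 2.91 75" --pt "0.1 3.0 0 -1.2 2.7 2.91 75" --pt "0.12 3.33 0 -1.6 3.5 2.91 75" --pt "0.12 3.33 0 -2.0 4.3 2.91 75" --pt "0.12 3.33 0 -2.4 5.1 2.91 75" --pt "0.12 3.33 0 -2.8 5.9 2.91 75" --pt "0.12 3.33 0 -3.13 6.69 2.91 75" --pt "0.12 3.33 0 -3.13 6.69 2.91 75" --pt "0.12 3.33 0 -3.13 6.69 2.91 75"

```text
time_s: 6.77
position: [471.9, 84.5, 298.5]
orientation: [-0.003, 0.93, 0.368, -0.001]
wrist_force: [-0.6, -0.5, 0.3]
gripper_width: 75.0
grasp_force: 0.0
```

```bash
python3 - <<'E'
from h import *
s=bot.sense();c=bot.calibration("wrist");im=bot.capture("wrist")[:,:,::-1].copy()
tc=bot.calibration("top");ti=bot.capture("top")[:,:,::-1].copy();print(s["position"],s["orientation"],s["time_s"])
hsv=cv2.cvtColor(im,cv2.COLOR_BGR2HSV);m=cv2.inRange(hsv,(100,130,40),(130,255,255))
k,l,st,ce=cv2.connectedComponentsWithStats(m)
for i in range(1,k):
    if st[i,4]>200:
        (e,d,a)=cv2.fitEllipse(cv2.convexHull(np.argwhere(l==i)[:,::-1].astype(np.int32)))
        print(st[i],ce[i],"el",e,d,"@225",w(c,e,225),"@16",w(c,e,16),"@0",w(c,e,0))
p=np.argwhere(cv2.inRange(cv2.cvtColor(ti,cv2.COLOR_BGR2HSV),(0,0,50),(180,80,115))[195:275,240:320])[:,::-1]
pad=cv2.inRange(cv2.cvtColor(cv2.imread("pics/top0.png"),cv2.COLOR_BGR2HSV),(0,0,50),(180,80,115))
k,l,st,ce2=cv2.connectedComponentsWithStats(pad);i=l[236,280]
e=cv2.fitEllipse(cv2.convexHull(np.argwhere(l==i)[:,::-1].astype(np.int32)));print("pad",e,w(tc,e[0],12))
cv2.imwrite("pics/w4.png",im)
E
```

```text
[471.90171396  84.48443304 298.45912866] [-0.00306586  0.92981258  0.36801768 -0.00147034] 6.7667
[    5    91   190   158 10603] [101.35895501 178.81486372] el (96.49784088134766, 168.35336303710938) (138.7201385498047, 195.73623657226562) @225 [437.1643029  199.43508206] @16 [333.97484106 259.1999988 ] @0 [326.07516934 263.77530344]
[305 157  52  43 923] [333.28819068 172.02925244] el (331.225341796875, 180.78126525878906) (48.09117889404297, 51.817745208740234) @225 [509.06335713 114.5643068 ] @16 [481.3095117   85.28383463] @0 [479.1848154   83.04226738]
[584 205  34  84 425] [600.96       243.94352941] el (601.6279296875, 240.72413635253906) (8.327964782714844, 101.77828979492188) @225 [579.54821233  -3.95436419] @16 [ 625.74622283 -157.58318975] @0 [ 629.28291263 -169.34424817]
[ 310  234   48   54 1951] [334.08047155 261.64787289] el (333.5785217285156, 260.937255859375) (48.10344314575195, 54.07936477661133) @225 [480.15908564  85.40846316] @16 [422.07922883  25.53803315] @0 [417.632924    20.95465095]
pad ((279.77239990234375, 236.29222106933594), (39.71797180175781, 40.61729431152344), 174.05148315429688) [633.34091974 127.92509488]
```

View pics/w4.png

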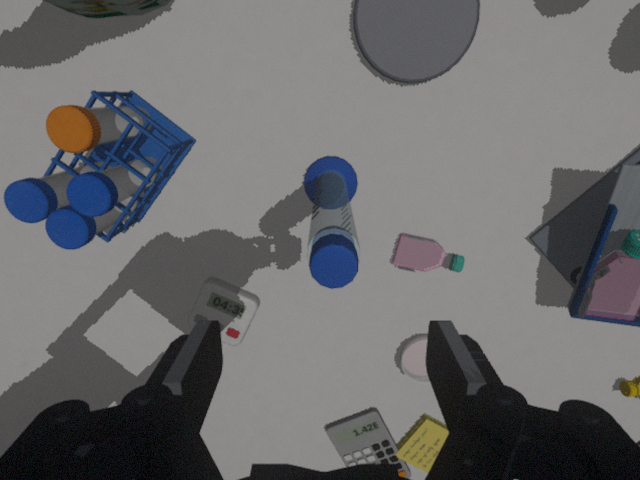

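The wrist view shows the stopper at about (334,264), the foot at (331,181), the pad at (416,18), and the flask still seated. I'll fit the cylinder's axis in all three cameras.

```bash
python3 - <<'E'
from h import *
from scipy.optimize import least_squares
s=bot.sense();t=np.linspace(0,6.283,60)
def sil(c,x,y,r,z0,z1): 
    P=np.array([px(c,(x+r*np.cos(a),y+r*np.sin(a),z)) for z in(z0,z1) for a in t]);return np.r_[P.min(0),P.max(0)]
def fit(n,c,box,r,z0,z1,xy):
    f=lambda q:sil(c,*q,r,z0,z1)-box
    R=least_squares(f,xy);print(n,np.round(R.x,1),np.round(R.fun,1))
for n,f,seeds in(("wrist","pics/w4.png",((334,262),(331,175))),("scene","pics/scene0.png",((326,225),(322,308)))):
    c=bot.calibration(n);im=cv2.imread(f);m=cv2.inRange(cv2.cvtColor(im,cv2.COLOR_BGR2HSV),(100,110,40),(130,255,255))
    k,l,st,ce=cv2.connectedComponentsWithStats(m)
    for sd,(r,a,b) in zip(seeds,((13,205,225),(27,0,16))):
        i=l[sd[1],sd[0]];q=st[i]
        if i:fit(n,c,np.r_[q[0],q[1],q[0]+q[2]-1,q[1]+q[3]-1].astype(float),r,a,b,(475,84))
# pad in scene
c=bot.calibration("scene");im=cv2.imread("pics/scene0.png");m=cv2.inRange(cv2.cvtColor(im,cv2.COLOR_BGR2HSV),(0,0,50),(180,80,115))
k,l,st,ce=cv2.connectedComponentsWithStats(m);q=st[l[270,268]];fit("pad",c,np.r_[q[0],q[1],q[0]+q[2]-1,q[1]+q[3]-1].astype(float),55,0,12,(632,129))
print(s["position"],q)
E
```

```text
wrist [479.3  81. ] [-1.9 -3.   1.9  3.1]
scene [476.6  82.7] [-1.5 -1.7  1.6  1.5]
scene [473.4  83.9] [-1.  -3.4  1.   3.1]
pad [634. 130.] [-0.7 -0.5  0.7  0.3]
[473.52950753  82.63307214 299.00925023] [ 243  252   51   40 1554]
```

Request:
move_arm --pt "0 0 0 0.11 -0.05 -0.6 75" --pt "0 0 0 0.11 -0.05 -1.3 75" --pt "0 0 0 0.11 -0.05 -2.0 70" --pt "0 0 0 0.11 -0.05 -2.6 65" --pt "0 0 0 0.11 -0.05 -2.85 58" --pt "0 0 0 0.11 -0.05 -2.85 50" --pt "0 0 0 0.11 -0.05 -2.85 44" --pt "0 0 0 0.11 -0.05 -2.85 39" --pt "0 0 0 0.11 -0.05 -2.85 36" --pt "0 0 0 0.11 -0.05 -2.85 33" --pt "0 0 0 0.11 -0.05 -2.85 30" --pt "0 0 0 0.11 -0.05 -2.85 25" --force 40

```text
time_s: 7.87
position: [477.9, 81.1, 187.0]
orientation: [-0.002, 0.931, 0.366, 0.001]
wrist_force: [-1.4, 1.3, 4.5]
gripper_width: 29.0
grasp_force: 39.3
```

Request:
move_arm --pt "0 0 0 0 0 0 25" --pt "0 0 0 0 0 0 25" --pt "0 0 0 0 0 0 25"

```text
time_s: 8.12
position: [477.9, 81.2, 187.0]
orientation: [-0.002, 0.93, 0.366, 0.001]
wrist_force: [-0.8, 0.6, 7.2]
gripper_width: 28.9
grasp_force: 39.3
```

Request:
move_arm --pt "0 0 0 0 0 0.15 25" --pt "0 0 0 0 0 0.4 25" --pt "0 0 0 0 0 0.7 25" --pt "0 0 0 0.1 0.03 0.9 25" --pt "0 0 0 0.3 0.1 1 25" --pt "0 0 0 0.6 0.2 1 25" --pt "0 0 0 1.0 0.3 1 25" --pt "0 0 0 1.4 0.43 1 25" --pt "0 0 0 1.8 0.55 1 25" --pt "0 0 0 2.2 0.68 1 25" --pt "0 0 0 2.6 0.8 1 25" --pt "0 0 0 3.0 0.92 1 25"

```text
time_s: 9.12
position: [598.3, 118.2, 225.4]
orientation: [-0.002, 0.93, 0.366, -0.0]
wrist_force: [0.1, 0.4, -2.5]
gripper_width: 29.1
grasp_force: 39.8
```

Request:
move_arm --pt "0 0 0 0.35 0.1 0 25" --pt "0 0 0 0.6 0.19 0 25" --pt "0 0 0 0.8 0.25 0 25" --pt "0 0 0 0.9 0.28 0 25" --pt "0 0 0 0.9 0.28 -0.2 25" --pt "0 0 0 0.9 0.28 -0.4 25" --pt "0 0 0 0.9 0.28 -0.55 25" --pt "0 0 0 0.9 0.28 -0.62 25" --pt "0 0 0 0.9 0.28 -0.62 25" --pt "0 0 0 0.9 0.28 -0.62 25"

```text
time_s: 9.95
position: [633.1, 128.8, 201.0]
orientation: [-0.002, 0.931, 0.366, -0.0]
wrist_force: [-0.1, -0.2, -2.2]
gripper_width: 29.1
grasp_force: 40.0
```

```bash
python3 - <<'E'
from h import *
s=bot.sense();print(s["position"],s["wrist_force"],s["time_s"])
ts=bot.capture("scene")[:,:,::-1];wr=bot.capture("wrist")[:,:,::-1]
a=cv2.resize(ts[130:350,180:400],(400,400),interpolation=cv2.INTER_CUBIC);b=cv2.resize(wr,(400,300))
cv2.imwrite("pics/m5.png",np.hstack([a,np.vstack([b,np.zeros((100,400,3),np.uint8)])]))
E
```

```text
[633.14357247 128.80930729 200.96796304] [-0.14314983 -0.21762551 -2.15158715] 9.95
```

View pics/m5.png

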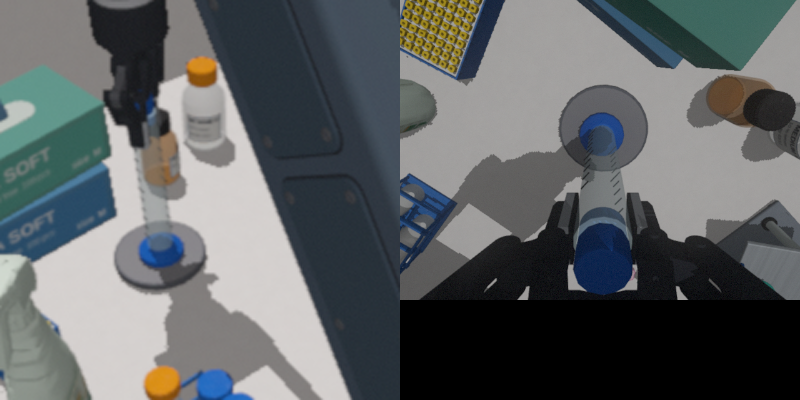

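The scene and wrist crops show the cylinder upright and its foot centred over the pad to within a few mm. Lowering to contact.

Request:
move_arm --pt "0 0 0 0 0 -0.03 25" --pt "0 0 0 0 0 -0.05 25" --pt "0 0 0 0 0 -0.05 25"

```text
time_s: 10.3
position: [633.5, 128.9, 199.2]
orientation: [-0.002, 0.931, 0.366, 0.0]
wrist_force: [-0.1, 0.6, -1.7]
gripper_width: 29.4
grasp_force: 39.9
```

Request:
move_arm --pt "0 0 0 0 0 -0.02 25" --pt "0 0 0 0 0 -0.02 25"

```text
time_s: 10.47
position: [633.7, 129.1, 199.1]
orientation: [-0.002, 0.931, 0.366, 0.0]
wrist_force: [-1.8, -0.3, 1.8]
gripper_width: 29.2
grasp_force: 40.2
```

Request:
move_arm --pt "0 0 0 0 0 -0.01 25" --pt "0 0 0 0 0 -0.01 28" --pt "0 0 0 0 0 -0.01 30" --pt "0 0 0 0 0 -0.01 33" --pt "0 0 0 0 0 -0.01 37" --pt "0 0 0 0 0 -0.01 45" --pt "0 0 0 0 0 -0.01 55" --pt "0 0 0 0 0 -0.01 65" --pt "0 0 0 0 0 -0.01 70" --pt "0 0 0 0 0 -0.01 72" --pt "0 0 0 0 0 -0.01 72"

```text
time_s: 11.38
position: [633.5, 128.9, 198.0]
orientation: [-0.002, 0.931, 0.366, 0.0]
wrist_force: [0.5, -0.3, 1.1]
gripper_width: 72.1
grasp_force: 0.0
```

Request:
move_arm --pt "0 0 0 0 0 0.3 72" --pt "0 0 0 0 0 0.8 72" --pt "0 0 0 0 0 1.5 72" --pt "0 0 0 0 0 2.2 72" --pt "0 0 0 0 0 2.8 72" --pt "0 0 0 0 0 2.8 72" --pt "0 0 0 0 0 2.8 72" --pt "0 0 0 0 0 2.8 72"

```text
time_s: 12.05
position: [633.0, 128.9, 310.1]
orientation: [-0.002, 0.931, 0.366, -0.0]
wrist_force: [-0.1, 0.8, 0.4]
gripper_width: 71.8
grasp_force: 0.0
```

```bash
python3 - <<'E'
from h import *
s=bot.sense();print(s["position"],s["wrist_force"],s["time_s"])
ts=bot.capture("scene")[:,:,::-1];wr=bot.capture("wrist")[:,:,::-1]
a=cv2.resize(ts[130:350,180:400],(400,400),interpolation=cv2.INTER_CUBIC);b=cv2.resize(wr,(400,300))
cv2.imwrite("pics/m6.png",np.hstack([a,np.vstack([b,np.zeros((100,400,3),np.uint8)])]))
E
```

```text
[633.02221475 128.92329624 310.13716629] [-0.14151489  0.79495218  0.41356151] 12.05
```

View pics/m6.png

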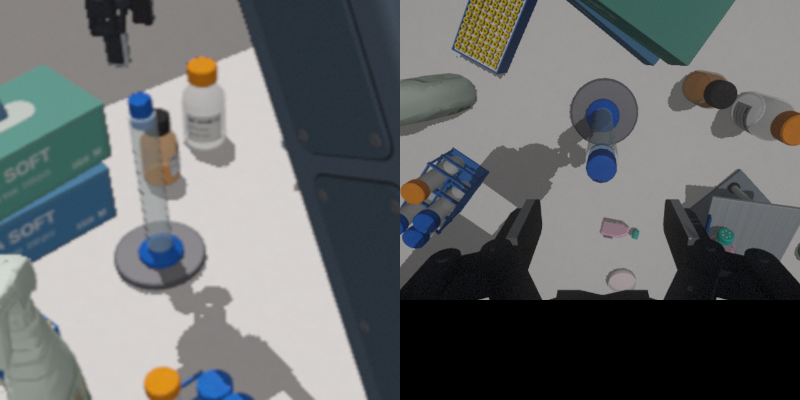

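The cylinder stands upright on the pad, with its foot at (161,250) in the crop. The gripper is clear and the flask is still in its corner.

```bash
python3 -c "
from rig import bot
print(bot.close_job())"
```

```text
the job is handed in; nothing more can be done
None
```

The job is handed in; in the last pictures the cylinder stood upright on the pad and the pink flask lay in the fence corner, cap uphill; the hand-in returned no verdict.

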